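# Weigh a paint jar on the studio's beam scale

### The job

Weigh the paint jar with the blue lid: stand it gently in the middle of the scale's round pan, then slide the brass poise along the notched beam until the beam, left to itself, comes to rest with its red pointer inside the green band of the index plate. The scale only stands on the table, so do not shove it out of its place, and leave everything else where it is.

Things in the scene. Friction and masses are not known exactly. Their poses are not given: they have to be found in the camera images.
- jar_blue_mid (a point): centre (half-way up) of the paint jar with a blue lid: upright round jar, 48 mm across, 64 mm tall, white body, lid the top 16 mm (47 mm across). Its mass is unknown, 170 to 350 g. It may be in either of two places, the other being taken by an equal jar with a red lid
- jar_red_mid (a point): centre of the like jar with a red lid (bystander, same size)
- scale: the beam scale, 2 kg, standing loose: a level push over about 14 N slides it. Origin on the table under the beam's pivot; y runs along the beam from pivot to pointer, x across it, z up. Blue base 100 (x) by 450 mm (y -160 to 290), 18 mm high. Grey cheeks at y = 0 (x +-24 mm, 26 mm long), 150 mm high, carry the pivot at z = 140 mm. Index plate: 34 mm long at y = 262, x = -12 mm, top z = 170 mm
- beam (a joint): beam angle, rad, -0.10 to 0.10 (stops). 0 = level, pointer mid-band; positive = pan down, poise and pointer up (poise must go outward); negative = poise and pointer down (poise too far out). Green band: -0.0375 to 0.0375. Untouched, it settles in about 1 s. One notch of the poise changes it by about 0.05 short of the stops; one or two notches lie in the band
- poise (a joint): distance of the poise from its first notch, m, 0 to 0.130, growing along the scale's +y (away from the pan). 14 notches 10 mm apart; a sprung pawl holds it in a notch, yields to about 3 to 4 N along the beam and, past the crest half-way, snaps into the next. At 0 it is 50 mm from the pivot. Starts in one of the first three notches; balance lies between 0.04 and 0.12
- poise_knob (a point): centre of the upright brass knob of the poise: 20 mm along the beam, 24 mm across, 40 mm tall; its foot stands on the brass block (28 mm along, 32 mm across) that straddles the beam. 154 mm above the table when the beam is level; rises or sinks up to 18 mm as the beam tilts. It travels along the beam only
- pan_top (a point): centre of the top face of the round flat steel pan, 116 mm across, 90 mm from the pivot on the side away from the pointer, 155 mm above the table when the beam is level. The pan stays horizontal; it stands about 9 mm higher when empty and sinks about 18 mm under the jar, going fully down under less than 2 N
- pointer_tip (a point): tip of the beam's red pointer, 265 mm from the pivot; it moves up and down in front of the index plate by up to 26 mm either way
- index_mark (a point): middle of the green band (18 mm high) of the index plate, 115 mm above the table
Things that resemble listed ones, but are neither listed nor needed, are in the scene too. What is shaped like the part that bears jar_blue_mid but orange or pink is not meant.

How it is judged:
On the way, in this order (a step that is already met when the one before it is completed fails the run):
1. the blue-lidded jar stands upright on the pan, let go (horizontal distance between jar_blue_mid and pan_top below 0.03 m and z of jar_blue_mid in the frame of pan_top between 0.024 and 0.04 m and angle between jar_blue_mid's own z axis and vertical below 0.15 rad and contact force between the fingers and jar_blue below 0.05 N), for 0.2 s.
2. the beam, touched by nothing, rests with the pointer in the green band (value of joint beam between -0.0375 and 0.0375 rad and velocity of joint beam between -0.02 and 0.02 rad/s and contact force between each of the arm, the fingers and scale below 0.05 N), for 0.4 s.
At the end, for the whole second after the job is handed in: the blue-lidded jar stands upright on the pan, its centre within 30 mm of the pan's, and the free beam rests within 0.0375 rad of level (pointer in the green band, 9 mm either way), nothing moving (value of joint beam between -0.0375 and 0.0375 rad and velocity of joint beam between -0.03 and 0.03 rad/s and horizontal distance between jar_blue_mid and pan_top below 0.03 m and z of jar_blue_mid in the frame of pan_top between 0.024 and 0.04 m and angle between jar_blue_mid's own z axis and vertical below 0.15 rad and linear speed of jar_blue below 0.02 m/s); the robot touches nothing.
It fails at once if the scale is shoved more than 12 mm from its place or tipped (distance of scale from where it was at the start of the episode above 0.012 m or angle between scale's own z axis and vertical above 0.1 rad).
It fails at once if the jar is banged or pressed on the scale with more than 25 N (contact force between jar_blue and scale above 25 N).
It fails at once if a bystander is moved more than 25 mm (distance of any of jar_red_mid, paint_pink, paint_green, mix_cup, tape, palette_knife, stir_stick from where it was at the start of the episode above 0.025 m).
It also fails if it takes over 67 s, if anything falls off the work surface, if the arm or the gripper's body presses on something with over 40 N, if the wrist force passes 120 N, or if a joint passes its speed limit or range.

### The arm

A 6-joint arm with a two-finger parallel gripper is mounted at the origin on the work surface. World frame = base frame: x ahead of the robot, y to its left, z up, the work surface at z = 0. Lengths are in m, angles in rad, forces in N, time in s.
With the tool pointing down it reaches from about 0.275 to 0.825 m from the base axis. Payload 4.9 kg.
Tool frame: the origin (TCP) lies at the centre of the arm's flange, where the gripper is bolted on; the fingertips stand 173 mm ahead of it and the grasp point (between the pads) lies 155 mm ahead of it; z points along the fingers, y is the line along which they close (so a half turn about z gives the same grasp; the last joint's range is limited). The gripper opens to 85 mm and grips with 20 to 120 N. Pads are 22 mm wide; open, the fingers measure 114 mm over their backs; the gripper's body (76 mm by 85 mm) begins 54 mm behind the grasp point. The pads swing forward as they close: fully open they stand 13 mm farther back than shut.
Start: joints at [-0.134, 0.326, -0.193, 1.052, 0, 1.437], TCP at [0.55, 0, 0.405] pointing down, gripper open.
Joint ranges: [-2.65, 2.65], [-0.97, 1.79], [-1.3, 1.35], [-1.93, 2.1], [-1.47, 1.37], [-3.14, 3.14]. Speed limits (rad/s): [2.57, 2.57, 3.14, 3.14, 3.14, 3.14].

### API

Orientations are given as a unit quaternion [w, x, y, z].
In Python, from workcell import r, imaging, nets gives the robot as it stands. The module is installed in compiled form; this text tells all that it offers.
- The arm moves only by the tool carry_out, never from a script. Its arguments are lists of equal length, an entry for each row: "fingers": the closure, from -1 (fully open) to 1 (shut); "dp": the shift along the world's x, y, z in mm, a list of three; "roll": the turn about the world's z in rad. A call has 1 to 12 rows; each row shifts and turns the commanded pose from where the row before left it; what a row does not reach is not made up. A row lasts 1/10 s, in which the tool goes at most 50 mm and 8.59 degrees, less where a joint would pass 70% of its speed; a pose out of reach is approached as far as the arm can. A call with a gripper value outside its range is refused whole. The fingers move at their own pace and stop on an object; "newtons" is the grip in N (left out, the last holds). Time passes only in rows, so rows that do not move let the fingers close. It gives the time, the measured TCP pose, the force, the opening and the grip force at its end, in the units of the state.
- r.observe(): the state, without advancing time (a new reading comes with each control period).
- imaging.capture(name): name is "scene" or "side" or "wrist"; returns a dict with "frame" (400x640x3 uint8, red, green, blue), "K" (3x3 intrinsics, pixels), "R" (3x3) and "t" (3): a world point X has camera coordinates R X + t; the wrist camera has in their place "mount" (4x4, takes a point from camera to tool coordinates, whose origin is the TCP and whose axes are the flange's). Camera axes: x right, y down, z forward; pixel columns grow to the right and rows downward; lengths in m; the calibration is good to about 2 mm. A picture is of the moment at which its call begins: read the wrist's pose just before it. There is no depth.
- r.sign_off(): hands the job in; it is judged then, once.
Trained networks look in a picture, given as the dict that the camera call returned (one of the last four; its "shot" number tells which), for a name from the list of things; names that differ only in an ending like _2 or _b are one class to them, and where a whole thing is asked for, a point or a joint stands for the part that bears it (a point fixed in the world has none). Each returns a list of dicts, best first, with "confidence" (0 to 1); they miss things now and then, are a little off and sometimes report something else, mostly with a low value. They report only what shows in the picture. A call takes as long as a camera call. They do not tell look-alikes from the thing itself.
- nets.boxes_of(picture, target): "box" ([left, top, width, height] in pixels, round what is visible of it).
- nets.place_of(picture, target): "point" ([column, row] in pixels: a listed point, or the origin of a listed thing).
The state is a dict: "t": time; "q": joint angles; "qd": joint speeds; "joint_efforts": joint torques, N m; "tool_pos": TCP position; "tcp_rot": TCP orientation; "force": force on the tool from outside, world axes, zero at the start; "torque": the same for the moment, N m; "finger_gap": finger opening in m; "grip_force": force on a finger pad.
Only numpy, scipy, OpenCV 4.12 (cv2) and the standard library are available. Lean on these libraries where they do the work, as an engineer would, in place of code of your own. Each camera call takes 0.05 s, during which the arm holds its last target. There are 200 camera calls.

## Working session

There is one attempt and no reset: what is moved stays moved. The work goes in short steps, Python scripts to look and compute and a tool call to move; the robot and the scene stay as the last step left them, time stands still between calls to the robot, and variables do not carry over. Pictures are saved under pics/ and viewed, at most 10 in all, crops included, and the job is handed in when it is done.

Besides the shell and the picture viewer there is one more tool, called by a JSON object that holds its "api" and its "payload", one argument or row to a line. carry_out: Moves the arm, as the interface text tells. Its arguments: {"type":"object","properties":{"fingers":{"type":"array"},"dp":{"type":"array"},"roll":{"type":"array"},"newtons":{"type":"number"}},"required":["fingers","dp","roll"]}

```bash
mkdir -p pics; cat > h.py <<'E'
import numpy as np, cv2
from workcell import r, imaging, nets
from scipy.spatial.transform import Rotation as Ro
def cam(c, st=None):
    if 'R' in c: return np.array(c['K']),np.array(c['R']),np.array(c['t'])
    q=st['tcp_rot']; T=np.eye(4); T[:3,:3]=Ro.from_quat([q[1],q[2],q[3],q[0]]).as_matrix(); T[:3,3]=st['tool_pos']
    M=np.linalg.inv(T@np.array(c['mount'])); return np.array(c['K']),M[:3,:3],M[:3,3]
def ray(C,p):
    K,R,t=C; d=R.T@np.linalg.solve(K,[p[0],p[1],1]); return -R.T@t, d/np.linalg.norm(d)
def atz(C,p,z):
    o,d=ray(C,p); return o+d*(z-o[2])/d[2]
def tri(C1,p1,C2,p2):
    o1,d1=ray(C1,p1);o2,d2=ray(C2,p2)
    s=np.linalg.lstsq(np.c_[d1,-d2],o2-o1,rcond=None)[0]
    a=o1+s[0]*d1;b=o2+s[1]*d2; return (a+b)/2,np.linalg.norm(a-b)
def proj(C,X):
    K,R,t=C; v=K@(R@np.array(X)+t); return v[:2]/v[2]
def save(c,n,crop=None,sc=1):
    f=np.array(c['frame'])[:,:,::-1]
    if crop: x,y,w,h=crop; f=f[y:y+h,x:x+w]
    if sc!=1: f=cv2.resize(f,None,fx=sc,fy=sc,interpolation=cv2.INTER_CUBIC)
    cv2.imwrite('pics/'+n,f)
E
python3 - <<'E'
from h import *
np.set_printoptions(precision=4,suppress=True)
st=r.observe(); print(st)
for n in ['scene','side']:
    c=imaging.capture(n); save(c,n+'0.png')
    C=cam(c); print(n,-C[1].T@C[2])
    for t in ['jar_blue_mid','jar_red_mid','scale','poise_knob','pan_top','pointer_tip','index_mark']:
        try:
            for d in nets.place_of(c,t)[:4]: print(t,np.round(d['point'],1),round(d['confidence'],2), atz(C,d['point'],dict(jar_blue_mid=.032,jar_red_mid=.032,scale=0,poise_knob=.145,pan_top=.164,pointer_tip=.09,index_mark=.115)[t]))
        except Exception as e: print(t,e)
E
```

```text
{'t': 0.0, 'q': array([-0.1342,  0.3269, -0.1935,  1.052 , -0.    ,  1.4366]), 'qd': array([ 0.0017, -0.0005, -0.0005,  0.0019, -0.0005,  0.0016]), 'joint_efforts': array([ -0.0012, -44.3399,  26.2443,   0.0156,  -0.0002,  -0.    ]), 'tool_pos': array([0.5497, 0.    , 0.4039]), 'tcp_rot': array([-0.0007,  0.7071,  0.7071, -0.0005]), 'force': array([-0.0463,  0.7821, -0.3336]), 'torque': array([-0.0535,  0.0788,  0.0199]), 'grip_force': 0.0, 'finger_gap': 0.08548048154312471}
scene [ 1.2029 -0.3552  1.2614]
jar_blue_mid [222.  272.5] 0.94 [ 0.5966 -0.3505  0.032 ]
jar_blue_mid [222.  304.8] 0.83 [ 0.6833 -0.3821  0.032 ]
jar_red_mid [195.  235.8] 0.92 [ 0.4557 -0.3805  0.032 ]
scale [315.2 203.7] 0.76 [ 0.4916 -0.017   0.    ]
poise_knob [338.1 165.6] 0.6 [0.4874 0.0581 0.145 ]
poise_knob [286.2 180. ] 0.29 [ 0.4679 -0.0943  0.145 ]
pan_top [195.7 233.6] 0.16 [ 0.5306 -0.3742  0.164 ]
pointer_tip [395.3 156.9] 0.74 [0.4992 0.2481 0.09  ]
index_mark [397.7 151.3] 0.56 [0.4994 0.2524 0.115 ]
side [ 0.184  -1.1273  1.0416]
jar_blue_mid [363.4 262.8] 0.81 [ 0.6099 -0.2357  0.032 ]
jar_blue_mid [369.2 294.5] 0.78 [ 0.5804 -0.3439  0.032 ]
jar_blue_mid [407.1 300.5] 0.77 [ 0.6626 -0.3935  0.032 ]
jar_red_mid [325.6 318.9] 0.85 [ 0.4497 -0.3798  0.032 ]
scale [294.1 228.4] 0.79 [ 0.4814 -0.0046  0.    ]
poise_knob [289.1 178.7] 0.48 [0.4891 0.0531 0.145 ]
pan_top [307.1 204.2] 0.94 [ 0.4959 -0.0995  0.164 ]
pointer_tip [272.4 158.4] 0.78 [0.4876 0.2521 0.09  ]
index_mark [273.  153.3] 0.56 [0.489  0.2438 0.115 ]
```

View pics/scene0.png

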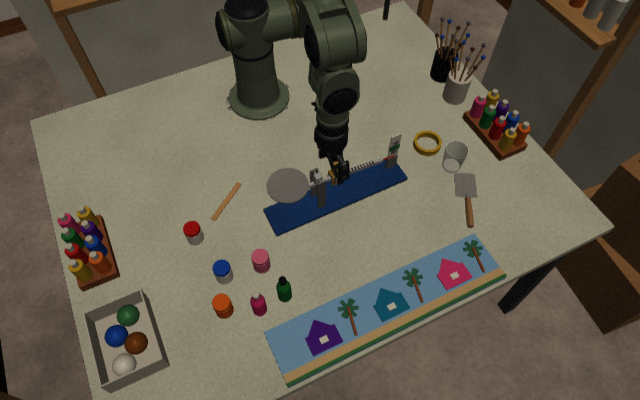

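View pics/side0.png

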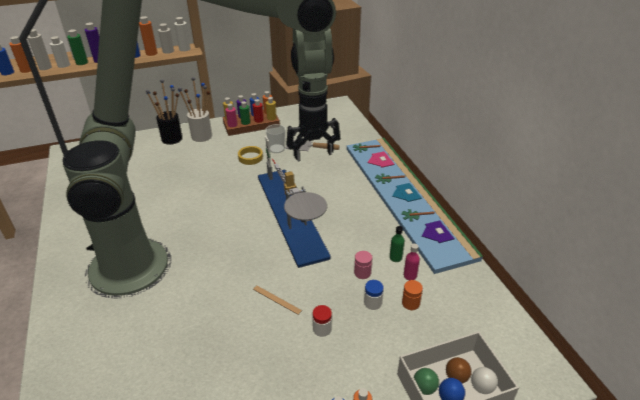

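The scene picture shows the blue-lidded jar at (222,270). It could be mistaken for the red jar (193,232), the orange jar (222,305) or the pink jar (261,261). In the side view, blue is at (373,293), red (322,320), orange (412,295) and pink (363,264). The pan is at scene (287,185) and side (306,205), and the poise knob at side (290,180). I choose the jar with the blue lid and white body, and will check it in a crop.

```bash
python3 - <<'E'
from h import *
np.set_printoptions(precision=4,suppress=True)
a=imaging.capture('scene');b=imaging.capture('side');A=cam(a);B=cam(b)
for n,p,q in [('blue',(222,272.5),(369.2,294.5)),('orange',(222,304.8),(407.1,300.5)),('red',(195,235.8),(325.6,318.9)),('pink',(261,262),(363.4,262.8)),
 ('knob',(338.1,165.6),(289.1,178.7)),('pan',(287.5,185),(306.5,205)),('tip',(395.3,156.9),(272.4,158.4)),('idx',(397.7,151.3),(273,153.3))]:
    print(n,*tri(A,p,B,q))
save(b,'blue_crop.png',(300,240,140,110),5)
# base blue mask footprint
for c,C in((a,A),(b,B)):
    hsv=cv2.cvtColor(np.array(c['frame']),cv2.COLOR_RGB2HSV)
    m=cv2.inRange(hsv,(105,150,40),(125,255,200)); n,l,s,ce=cv2.connectedComponentsWithStats(m)
    i=1+np.argmax(s[1:,4]); pts=np.argwhere(l==i)[:,::-1].astype(np.float32)
    print(s[i]); w=np.array([atz(C,p,.018)[:2] for p in pts]).astype(np.float32)
    print(cv2.minAreaRect(w))
E
```

```text
blue [ 0.5871 -0.3451  0.0244] 0.014830956922786886
orange [ 0.6732 -0.381   0.012 ] 0.004411235468619201
red [ 0.4517 -0.3791  0.0283] 0.0041973537092373165
pink [ 0.6115 -0.2401  0.0325] 0.00785758366824417
knob [0.4887 0.0569 0.1441] 0.003875811499708112
pan [ 0.4946 -0.101   0.1617] 0.002283924629825239
tip [0.4912 0.2552 0.0835] 0.00875039477464172
idx [0.4926 0.2583 0.1047] 0.0010378139669921472
[ 264  160  143   75 3291]
((0.4970128834247589, 0.053015053272247314), (0.09903830289840698, 0.4443110525608063), 0.5559697151184082)
[ 259  173   70   93 2025]
((0.4862574338912964, 0.04821315407752991), (0.09203934669494629, 0.44697871804237366), 0.5694810748100281)
```

View pics/blue_crop.png

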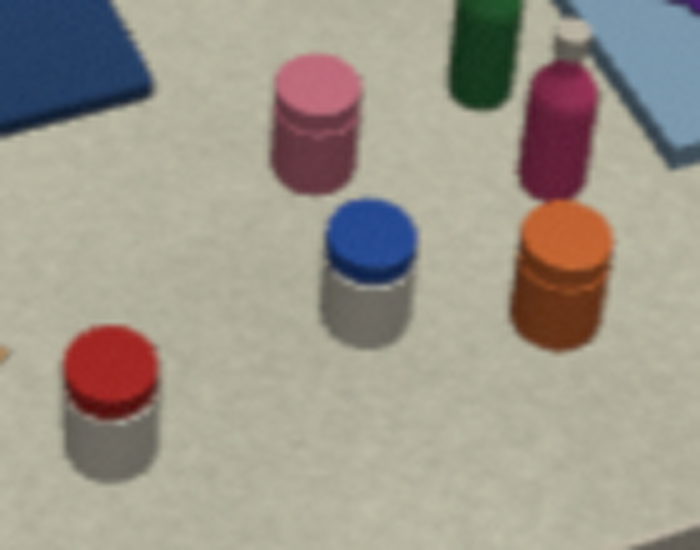

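The crop shows the white jar with the blue lid at the middle (side lid centre ≈ (374,288)). It is clearly distinct from the pink, orange and red jars, so I move above it.

{"api": "carry_out", "payload": {
  "fingers": [-1, -1, -1, -1, -1, -1, -1, -1, -1, -1],
  "dp": [
    [0, -20, 0],
    [4, -44, 0],
    [5, -47, 0],
    [5, -47, 0],
    [5, -47, 0],
    [5, -47, 0],
    [5, -47, 0],
    [4, -35, 0],
    [4, -13, 0],
    [0, 0, 0]
  ],
  "roll": [0, 0, 0, 0, 0, 0, 0, 0, 0, 0]
}}

```text
t: 1.9
tool_pos: [0.5868, -0.3493, 0.4038]
tcp_rot: [-0.0, 0.708, 0.706, -0.0]
force: [0.6, 0.8, 0.1]
finger_gap: 0.0853
grip_force: 0.0
```

```bash
python3 - <<'E'
from h import *
np.set_printoptions(precision=4,suppress=True)
st=r.observe(); print(st['tool_pos'],st['tcp_rot'],st['q'])
c=imaging.capture('wrist'); C=cam(c,st); save(c,'w1.png'); print(np.array(c['mount']))
for t in ['jar_blue_mid','jar_red_mid']:
  for d in nets.place_of(c,t): print(t,d['point'],d['confidence'],atz(C,d['point'],.032))
hsv=cv2.cvtColor(np.array(c['frame']),cv2.COLOR_RGB2HSV)
m=cv2.inRange(hsv,(105,150,40),(125,255,255)); n,l,s,ce=cv2.connectedComponentsWithStats(m)
for i in range(1,n):
  if s[i,4]>100: print(s[i],ce[i],atz(C,ce[i],.062))
E
```

```text
[ 0.5868 -0.3493  0.4038] [-0.0001  0.7082  0.706  -0.0001] [-0.6449  0.5825  0.2097  1.1982 -0.0002  0.9289]
[[-0.0005 -0.9498 -0.3129  0.079 ]
 [ 1.     -0.0007  0.0007 -0.0001]
 [-0.0009 -0.3129  0.9498  0.0314]
 [ 0.      0.      0.      1.    ]]
jar_blue_mid [336.2, 71.7] 0.85 [ 0.6035 -0.244   0.032 ]
jar_blue_mid [405.7, 202.2] 0.65 [ 0.6846 -0.3821  0.032 ]
jar_blue_mid [323.7, 175.7] 0.62 [ 0.591  -0.3508  0.032 ]
jar_red_mid [190.1, 204.1] 0.75 [ 0.4383 -0.3835  0.032 ]
```

View pics/w1.png

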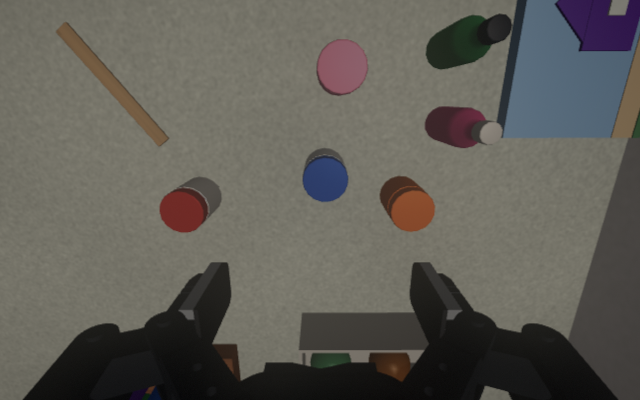

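The wrist picture shows the blue lid at (326,178), pink at (342,66), orange at (409,209) and red at (184,211).

```bash
python3 - <<'E'
from h import *
np.set_printoptions(precision=4,suppress=True)
st=r.observe(); c=imaging.capture('wrist'); C=cam(c,st)
for p in [(326,178.5),(409,209),(342,66),(184,211)]: print(atz(C,p,.064))
s=imaging.capture('side'); print(atz(cam(s),(374.2,287.6),.064))
f=np.array(c['frame'])[140:225,280:370].astype(int); m=(f[:,:,2]>f[:,:,0]*1.6)&(f[:,:,2]>60); y,x=np.nonzero(m); print(x.mean()+280,y.mean()+140, x.min()+280,x.max()+280,y.min()+140,y.max()+140)
E
```

```text
[ 0.593  -0.3427  0.064 ]
[ 0.6799 -0.3754  0.064 ]
[ 0.6069 -0.2379  0.064 ]
[ 0.4447 -0.3776  0.064 ]
[ 0.5885 -0.3522  0.064 ]
324.9249347258486 182.2251958224543 303 347 161 204
```

{"api": "carry_out", "payload": {
  "fingers": [-1, -1, -1, -1, -1, -1, -1, 1, 1, 1, 1, 1],
  "dp": [
    [4, 2, -30],
    [0, 0, -45],
    [0, 0, -45],
    [0, 0, -40],
    [0, 0, -33],
    [0, 0, -20],
    [0, 0, 0],
    [0, 0, 0],
    [0, 0, 0],
    [0, 0, 0],
    [0, 0, 0],
    [0, 0, 0]
  ],
  "roll": [0, 0, 0, 0, 0, 0, 0, 0, 0, 0, 0, 0],
  "newtons": 35
}}

```text
t: 3.35
tool_pos: [0.5918, -0.3455, 0.1941]
tcp_rot: [0.002, 0.707, 0.707, 0.0]
force: [-0.7, 1.0, 5.5]
finger_gap: 0.0468
grip_force: 37.1
```

{"api": "carry_out", "payload": {
  "fingers": [1, 1, 1, 1, 1, 1, 1, 1, 1, 1, 1, 1],
  "dp": [
    [0, 0, 15],
    [0, 0, 35],
    [0, 0, 45],
    [0, 0, 45],
    [0, 0, 45],
    [-5, 10, 30],
    [-16, 40, 0],
    [-18, 45, 0],
    [-18, 45, 0],
    [-18, 45, 0],
    [-17, 40, 0],
    [-6, 15, 0]
  ],
  "roll": [0, 0, 0, 0, 0, 0, 0, 0, 0, 0, 0, 0]
}}

```text
t: 4.55
tool_pos: [0.4906, -0.1017, 0.4075]
tcp_rot: [-0.001, 0.706, 0.708, 0.0]
force: [-0.3, -0.4, -3.1]
finger_gap: 0.0467
grip_force: 37.0
```

{"api": "carry_out", "payload": {
  "fingers": [1, 1],
  "dp": [
    [0, 0, 0],
    [0, 0, 0]
  ],
  "roll": [0, 0]
}}

```text
t: 4.75
tool_pos: [0.4934, -0.1054, 0.4075]
tcp_rot: [0.001, 0.707, 0.707, 0.0]
force: [-0.7, -0.1, -2.1]
finger_gap: 0.0466
grip_force: 37.0
```

```bash
python3 - <<'E'
from h import *
np.set_printoptions(precision=4,suppress=True)
st=r.observe(); print(st['tool_pos'],st['finger_gap'])
P={}
for n in ['scene','side']:
    c=imaging.capture(n); C=cam(c)
    save(c,n+'_pan.png',(220,130,160,120),5)
    for t in ['pan_top','jar_blue_mid','poise_knob','pointer_tip']:
        for d in nets.boxes_of(c,t)[:2]: print(n,t,'box',np.round(d['box'],1),round(d['confidence'],2))
        d=nets.place_of(c,t)[:1]
        if d: d=d[0]; print(n,t,np.round(d['point'],1),round(d['confidence'],2)); P[n,t]=(C,d['point'])
for t in ['pan_top','jar_blue_mid','poise_knob','pointer_tip']:
    if ('scene',t) in P and ('side',t) in P: print(t,*tri(*P['scene',t],*P['side',t]))
E
```

```text
[ 0.4934 -0.1054  0.4075] 0.04664154696409447
scene pan_top box [264.8 169.8  43.6  36.5] 0.69
scene pan_top [289.1 182.3] 0.69
scene jar_blue_mid box [249.8 244.8  17.5  29.5] 0.8
scene jar_blue_mid box [212.9 292.7  19.9  31.1] 0.78
scene jar_blue_mid [223.5 303.6] 0.76
scene poise_knob box [328.1 160.5  13.9  25. ] 0.57
scene poise_knob [336.7 168.9] 0.6
scene pointer_tip [394.5 153.1] 0.66
side pan_top box [286.1 194.3  40.4  29.3] 0.93
side pan_top box [282.3 174.4  12.   16.2] 0.57
side jar_blue_mid box [399.4 282.   24.5  27.6] 0.9
side jar_blue_mid box [299.2 169.7  16.2  28.1] 0.79
side jar_blue_mid [410.9 292.2] 0.74
side poise_knob box [285.1 176.6   6.   16.1] 0.41
side poise_knob [290.5 177.9] 0.58
side pointer_tip box [274.8 163.3  52.8  58.4] 0.65
side pointer_tip [273.1 162.6] 0.92
jar_blue_mid [ 0.6827 -0.3764  0.0361] 0.0026396178238476706
poise_knob [0.4945 0.0507 0.1463] 0.004742782245121181
pointer_tip [0.4848 0.2535 0.0786] 0.013048077043125317
```

View pics/side_pan.png

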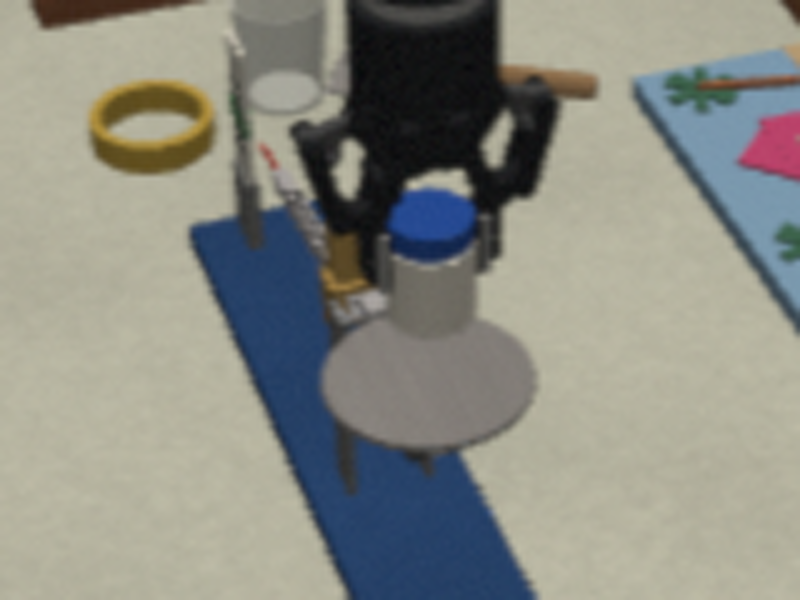

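The side crop shows the jar held upright above the pan (pan centre ≈ side (306,206)) and in line with its middle. I lower it gently.

{"api": "carry_out", "payload": {
  "fingers": [1, 1, 1, 1, 1, 1, 1, 1],
  "dp": [
    [0, 2, -15],
    [0, 0, -18],
    [0, 0, -10],
    [0, 0, -5],
    [0, 0, -4],
    [0, 0, -4],
    [0, 0, -3],
    [0, 0, 0]
  ],
  "roll": [0, 0, 0, 0, 0, 0, 0, 0]
}}

```text
t: 6.45
tool_pos: [0.4931, -0.103, 0.3477]
tcp_rot: [0.0, 0.707, 0.707, 0.0]
force: [-0.2, -0.9, -2.7]
finger_gap: 0.0467
grip_force: 37.0
```

```bash
python3 - <<'E'
from h import *
c=imaging.capture('side'); save(c,'side_low.png',(240,120,120,110),5)
E
```

```text
(no output)
```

View pics/side_low.png

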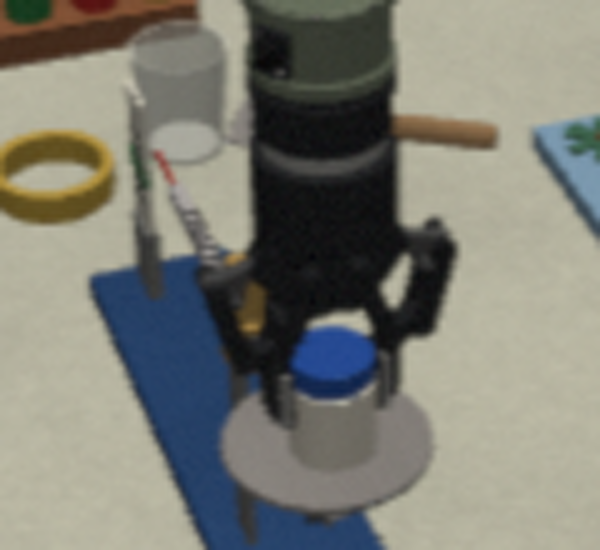

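The crop shows the jar standing in the middle of the pan (pan centre now at ≈ (305,208.6), about 2.6 px lower), so it is in contact. I lower it further and watch the force.

{"api": "carry_out", "payload": {
  "fingers": [1, 1, 1, 1, 1],
  "dp": [
    [0, 0, -2],
    [0, 0, -2],
    [0, 0, -2],
    [0, 0, -1],
    [0, 0, 0]
  ],
  "roll": [0, 0, 0, 0, 0]
}}

```text
t: 7.0
tool_pos: [0.493, -0.103, 0.3405]
tcp_rot: [-0.0, 0.707, 0.707, -0.0]
force: [0.2, 0.5, -1.9]
finger_gap: 0.0471
grip_force: 37.1
```

{"api": "carry_out", "payload": {
  "fingers": [0.0, -0.1, -0.25, -0.5, -0.7, -0.7],
  "dp": [
    [0, 0, 0],
    [0, 0, 0],
    [0, 0, 0],
    [0, 0, 0],
    [0, 0, 0],
    [0, 0, 0]
  ],
  "roll": [0, 0, 0, 0, 0, 0]
}}

```text
t: 7.6
tool_pos: [0.4931, -0.1031, 0.3408]
tcp_rot: [0.0, 0.707, 0.707, 0.0]
force: [0.1, -0.0, 0.6]
finger_gap: 0.0726
grip_force: 0.0
```

{"api": "carry_out", "payload": {
  "fingers": [-0.7, -0.7, -0.7, -0.7, -0.7, -0.7, -0.7],
  "dp": [
    [0, 0, 10],
    [0, 0, 25],
    [0, 0, 40],
    [0, 0, 45],
    [0, 0, 20],
    [0, 0, 0],
    [0, 0, 0]
  ],
  "roll": [0, 0, 0, 0, 0, 0, 0]
}}

```text
t: 8.3
tool_pos: [0.4929, -0.1029, 0.481]
tcp_rot: [0.0, 0.707, 0.707, 0.0]
force: [-0.1, 1.2, -0.8]
finger_gap: 0.0728
grip_force: 0.0
```

```bash
python3 - <<'E'
from h import *
np.set_printoptions(precision=4,suppress=True)
st=r.observe(); w=imaging.capture('wrist')
a=imaging.capture('side');b=imaging.capture('scene')
Cw=cam(w,st);Ca=cam(a);Cb=cam(b)
for t,z in [('poise_knob',.162),('jar_blue_mid',.178),('pan_top',.146),('pointer_tip',.14),('index_mark',.115)]:
  for n,c,C in[('w',w,Cw),('side',a,Ca),('scene',b,Cb)]:
    for d in nets.place_of(c,t)[:2]: print(t,n,np.round(d['point'],1),round(d['confidence'],2),atz(C,d['point'],z))
fw=np.array(w['frame'])[:,:,::-1]; fw=cv2.resize(fw,(480,300))
fa=cv2.resize(np.array(a['frame'])[120:240,230:350,::-1],(300,300),interpolation=cv2.INTER_CUBIC)
fb=cv2.resize(np.array(b['frame'])[115:225,260:425,::-1],(450,300),interpolation=cv2.INTER_CUBIC)
o=np.zeros((600,780,3),np.uint8); o[:300,:480]=fw;o[:300,480:]=fa;o[300:,:450]=fb
cv2.imwrite('pics/m1.png',o)
E
```

```text
poise_knob w [313.5   7. ] 0.63 [0.4882 0.0462 0.162 ]
poise_knob side [288.3 176.7] 0.75 [0.4839 0.0409 0.162 ]
poise_knob scene [335.7 164.6] 0.8 [0.4923 0.0474 0.162 ]
poise_knob scene [292.  183.2] 0.31 [ 0.4958 -0.0884  0.162 ]
jar_blue_mid w [318.9 197. ] 0.93 [ 0.4923 -0.108   0.178 ]
jar_blue_mid w [393.3 254.7] 0.69 [ 0.564  -0.1663  0.178 ]
jar_blue_mid side [305.5 200.5] 0.81 [ 0.4917 -0.0996  0.178 ]
jar_blue_mid side [409.1 299.4] 0.6 [ 0.5988 -0.4983  0.178 ]
jar_blue_mid scene [262. 262.] 0.9 [ 0.6853 -0.2541  0.178 ]
jar_blue_mid scene [285.4 183.7] 0.86 [ 0.4997 -0.1089  0.178 ]
pan_top w [316.3 174.6] 0.69 [ 0.4897 -0.0947  0.146 ]
pan_top side [306.6 211. ] 0.9 [ 0.492  -0.1057  0.146 ]
pan_top scene [285.9 185.5] 0.63 [ 0.4851 -0.1029  0.146 ]
pointer_tip side [268.3 142.6] 0.9 [0.4826 0.2729 0.14  ]
pointer_tip scene [398.8 142.4] 0.63 [0.4877 0.2592 0.14  ]
index_mark w [319.3 197.1] 0.24 [ 0.4926 -0.1276  0.115 ]
index_mark side [272.9 152.4] 0.64 [0.4901 0.249  0.115 ]
index_mark side [306.5 211.3] 0.22 [ 0.502  -0.0715  0.115 ]
index_mark scene [401.7 149.2] 0.87 [0.4979 0.2672 0.115 ]
index_mark scene [284.6 182.2] 0.66 [ 0.4531 -0.0945  0.115 ]
```

View pics/m1.png

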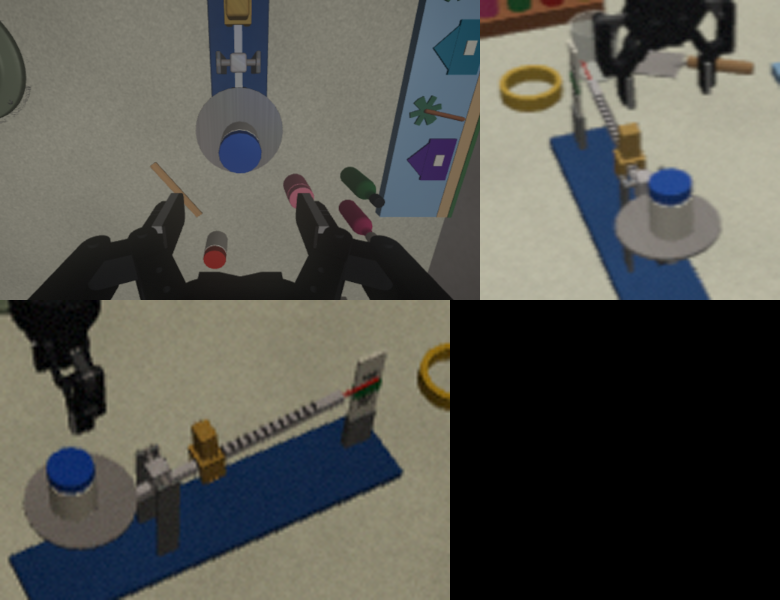

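The montage shows the jar upright in the middle of the pan (side (305,205)) with the pan fully down. The pointer is up above the green band, and the poise is near its first notches at scene (336,165). I turn the gripper and go above the knob.

{"api": "carry_out", "payload": {
  "fingers": [-0.1, -0.1, -0.1, -0.1, -0.1, -0.1, -0.1, -0.1, -0.1, -0.1, -0.1, -0.1],
  "dp": [
    [0, 10, 0],
    [0, 20, 0],
    [0, 20, 0],
    [0, 20, 0],
    [0, 20, 0],
    [0, 20, 0],
    [0, 20, 0],
    [0, 18, 0],
    [0, 0, -25],
    [0, 0, -30],
    [0, 0, -20],
    [0, 0, 0]
  ],
  "roll": [0.14, 0.14, 0.14, 0.14, 0.14, 0.14, 0.14, 0.14, 0.14, 0.14, 0.14, 0.031]
}}

```text
t: 10.4
tool_pos: [0.4919, 0.0452, 0.4027]
tcp_rot: [-0.003, -0.002, 1.0, 0.0]
force: [-0.0, 0.5, 0.5]
finger_gap: 0.0471
grip_force: 0.0
```

{"api": "carry_out", "payload": {
  "fingers": [-0.1, -0.1],
  "dp": [
    [0, 0, 0],
    [0, 0, 0]
  ],
  "roll": [0, 0]
}}

```text
t: 10.6
tool_pos: [0.4932, 0.045, 0.406]
tcp_rot: [0.0, 0.0, 1.0, -0.0]
force: [-0.9, -0.1, 0.3]
finger_gap: 0.0468
grip_force: 0.0
```

```bash
python3 - <<'E'
from h import *
np.set_printoptions(precision=4,suppress=True)
st=r.observe(); w=imaging.capture('wrist'); Cw=cam(w,st); print(st['tool_pos'],st['tcp_rot'],st['finger_gap'])
save(w,'w3.png')
a=imaging.capture('side');b=imaging.capture('scene')
for n,c,C in[('w',w,Cw),('side',a,cam(a)),('scene',b,cam(b))]:
    for d in nets.place_of(c,'poise_knob')[:2]: print(n,np.round(d['point'],1),round(d['confidence'],2),atz(C,d['point'],.160))
# expected grasp axis pixel at knob top
for z in (.182,.16): print(proj(Cw,[st['tool_pos'][0],st['tool_pos'][1],z]))
E
```

```text
[0.4932 0.045  0.406 ] [ 0.0004  0.0003  1.     -0.    ] 0.0468260922011348
w [321.8 207.7] 0.8 [0.4877 0.045  0.16  ]
side [293.3 229.2] 0.75 [ 0.4329 -0.1793  0.16  ]
side [291.6 177.6] 0.5 [0.4923 0.0361 0.16  ]
scene [335.7 168.2] 0.78 [0.5021 0.0424 0.16  ]
[322.0374 226.5891]
[321.8519 214.9343]
```

View pics/w3.png

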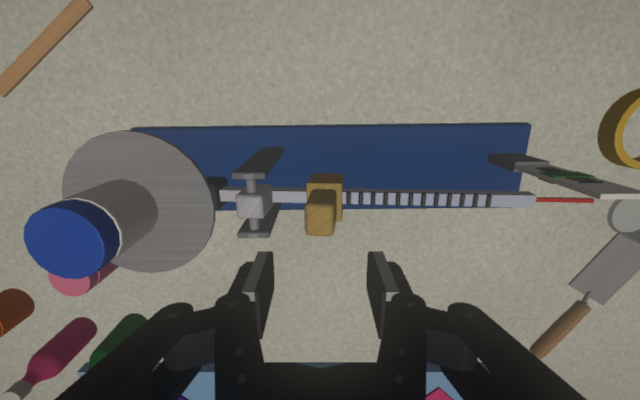

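The wrist picture shows the knob top at (321,220), in line with the grasp axis (column 322). The notches run to the right and the pointer is at (565,200). I go down and cage the knob loosely.

{"api": "carry_out", "payload": {
  "fingers": [-0.1, -0.1, -0.1, -0.1, 0.1, 0.25, 0.35, 0.35, 0.35, 0.35],
  "dp": [
    [-2, 0, -20],
    [0, 0, -30],
    [0, 0, -20],
    [0, 0, -9],
    [0, 0, 0],
    [0, 0, 0],
    [0, 0, 0],
    [0, 0, 0],
    [0, 0, 0],
    [0, 0, 0]
  ],
  "roll": [0, 0, 0, 0, 0, 0, 0, 0, 0, 0],
  "newtons": 20
}}

```text
t: 11.9
tool_pos: [0.4911, 0.045, 0.3271]
tcp_rot: [0.0, -0.0, 1.0, 0.0]
force: [1.1, 2.0, -0.3]
finger_gap: 0.0278
grip_force: 0.0
```

{"api": "carry_out", "payload": {
  "fingers": [0.35, 0.35, 0.35, 0.35, 0.35, 0.35, 0.35, 0.35, 0.35, 0.35, 0.35, 0.35],
  "dp": [
    [0, 4, 0],
    [0, 5, 0],
    [0, 6, 0],
    [0, 6, 0],
    [0, 6, 0],
    [0, 6, 0],
    [0, 6, 0],
    [0, 6, 0],
    [0, 5, 0],
    [0, 2, 0],
    [0, 0, 0],
    [0, -2, 0]
  ],
  "roll": [0, 0, 0, 0, 0, 0, 0, 0, 0, 0, 0, 0]
}}

```text
t: 13.1
tool_pos: [0.4911, 0.0955, 0.3268]
tcp_rot: [0.0, -0.0, 1.0, 0.001]
force: [0.4, -0.2, 0.5]
finger_gap: 0.0277
grip_force: 0.0
```

{"api": "carry_out", "payload": {
  "fingers": [0.35, 0.35, 0.35, 0.35, 0.35, 0.35, 0.35, 0.35],
  "dp": [
    [0, 0, 0],
    [0, 0, 0],
    [0, 0, 0],
    [0, 0, 0],
    [0, 0, 0],
    [0, 0, 0],
    [0, 0, 0],
    [0, 0, 0]
  ],
  "roll": [0, 0, 0, 0, 0, 0, 0, 0]
}}

```text
t: 13.9
tool_pos: [0.491, 0.095, 0.3267]
tcp_rot: [0.0, -0.0, 1.0, -0.0]
force: [-0.6, 0.1, -0.2]
finger_gap: 0.0276
grip_force: 0.0
```

```bash
cat > look.py <<'E'
from h import *
import sys
np.set_printoptions(precision=4,suppress=True)
st=r.observe(); print(st['tool_pos'])
w=imaging.capture('wrist');Cw=cam(w,st)
a=imaging.capture('side');b=imaging.capture('scene')
for n,c in (('side',a),('scene',b)):
    C=cam(c)
    for t in ['pointer_tip','index_mark','poise_knob']:
        for d in nets.place_of(c,t)[:1]:
            print(n,t,np.round(d['point'],1),round(d['confidence'],2), end=' ')
            if t=='pointer_tip':  # height on vertical line at x=.491,y=.25
                zz=np.linspace(.08,.15,141); e=[np.linalg.norm(proj(C,[.491,.252,z])-d['point']) for z in zz]; print('z',zz[np.argmin(e)],min(e), end='')
            print()
    for t in ['pan_top']:
        for d in nets.place_of(c,t)[:1]: print(n,t,np.round(d['point'],1),round(d['confidence'],2))
fw=cv2.resize(np.array(w['frame'])[:,:,::-1],(480,300))
fa=cv2.resize(np.array(a['frame'])[120:240,230:350,::-1],(300,300),interpolation=cv2.INTER_CUBIC)
fb=cv2.resize(np.array(b['frame'])[115:225,260:425,::-1],(450,300),interpolation=cv2.INTER_CUBIC)
fc=cv2.resize(np.array(b['frame'])[125:175,375:425,::-1],(300,300),interpolation=cv2.INTER_CUBIC)
o=np.zeros((600,780,3),np.uint8); o[:300,:480]=fw;o[:300,480:]=fa;o[300:,:450]=fb;o[300:,480:]=fc
cv2.imwrite('pics/'+sys.argv[1],o)
E
python3 look.py m2.png
```

```text
[0.491  0.095  0.3267]
side pointer_tip [270.1 145.8] 0.97 z 0.13899999999999998 2.3736672787310664
side index_mark [269.4 152.1] 0.69 
side poise_knob [285.3 168.2] 0.51 
side pan_top [305.1 208.5] 0.55
scene pointer_tip [398.5 144. ] 0.66 z 0.1415 1.1932371519371987
scene poise_knob [349.5 155.2] 0.61 
scene pan_top [289.6 184.3] 0.9
```

View pics/m2.png

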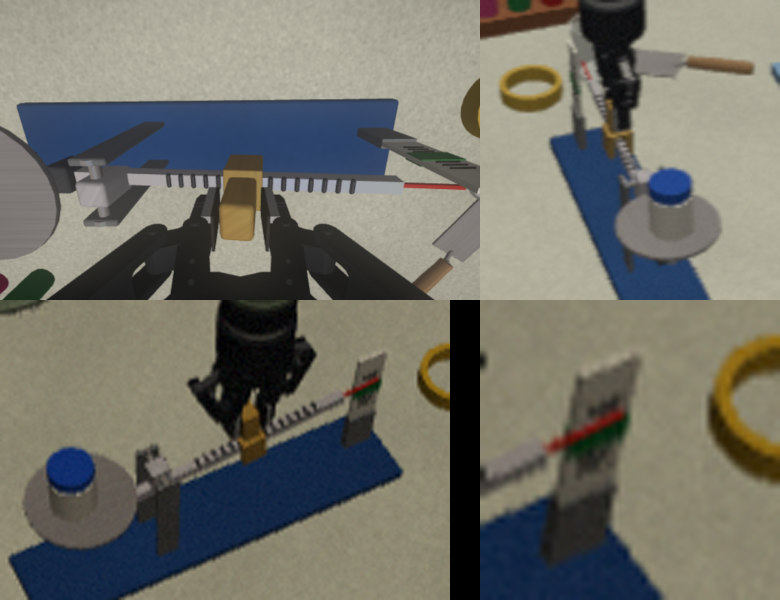

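The montage shows the poise moved five notches out with the jar still centred. The pointer is still up, at the top edge of the green band (scene ≈ (398,143)). I go one notch at a time now and read the red pointer numerically.

```bash
cat > red.py <<'E'
from h import *
np.set_printoptions(precision=4,suppress=True)
st=r.observe(); print(st['t'],st['tool_pos'])
for n,(x,y,w,h) in (('scene',(370,125,50,50)),('side',(255,130,30,45))):
    c=imaging.capture(n);C=cam(c); f=np.array(c['frame']).astype(int)[y:y+h,x:x+w]
    m=(f[:,:,0]>1.7*f[:,:,1])&(f[:,:,0]>1.7*f[:,:,2])&(f[:,:,0]>70); 
    g=(f[:,:,1]>1.3*f[:,:,0])&(f[:,:,1]>1.1*f[:,:,2]); gy,gx=np.nonzero(g)
    Y,X=np.nonzero(m); p=np.array([X.mean()+x,Y.mean()+y])
    best=min(((np.linalg.norm(proj(C,[xx,-.014+rr*np.cos(th),.115+rr*th])-p),th) for xx in (.491,) for rr in (.243,) for th in np.linspace(-.12,.12,97)))
    print(n,'red',p,len(X),'green',gx.mean()+x if len(gx) else 0,gy.mean()+y if len(gy) else 0,len(gy),'theta',best)
    print('  pred rows th=.1,.0,-.1',[proj(C,[.491,.229,.115+.243*t]) for t in(.1,0,-.1)])
    for d in nets.place_of(c,'pointer_tip')[:1]: print('  net',np.round(d['point'],1),round(d['confidence'],2))
E
python3 red.py
```

```text
14.45 [0.491  0.095  0.3267]
scene red [392.2609 146.1739] 23 green 394.38461538461536 147.80769230769232 26 theta (np.float64(2.0926747604495364), np.float64(0.12))
  pred rows th=.1,.0,-.1 [array([390.4813, 146.8927]), array([389.4612, 152.0341]), array([388.4696, 157.032 ])]
side red [271. 145.] 1 green 267.0 152.0 1 theta (np.float64(4.68776885838866), np.float64(0.12))
  pred rows th=.1,.0,-.1 [array([274.3107, 149.2652]), array([274.7732, 155.5838]), array([275.2274, 161.788 ])]
  net [296.4 227.3] 0.56
```

{"api": "carry_out", "payload": {
  "fingers": [0.35, 0.35, 0.35, 0.35, 0.35, 0.35, 0.35, 0.35, 0.35, 0.35, 0.35, 0.35],
  "dp": [
    [0, 4, 0],
    [0, 5, 0],
    [0, 3, 0],
    [0, 0, 0],
    [0, -2, 0],
    [0, 0, 0],
    [0, 0, 0],
    [0, 0, 0],
    [0, 0, 0],
    [0, 0, 0],
    [0, 0, 0],
    [0, 0, 0]
  ],
  "roll": [0, 0, 0, 0, 0, 0, 0, 0, 0, 0, 0, 0]
}}

```text
t: 15.85
tool_pos: [0.491, 0.105, 0.3267]
tcp_rot: [-0.0, -0.0, 1.0, 0.0]
force: [-0.1, 0.2, -0.2]
finger_gap: 0.0276
grip_force: 0.0
```

```bash
python3 red.py
```

```text
15.85 [0.491  0.105  0.3267]
scene red [392.2273 146.6818] 22 green 390.8333333333333 146.04166666666666 24 theta (np.float64(2.0809510639079893), np.float64(0.11000000000000001))
  pred rows th=.1,.0,-.1 [array([390.4813, 146.8927]), array([389.4612, 152.0341]), array([388.4696, 157.032 ])]
  net [396.9 145.7] 0.77
side red [271. 146.] 1 green 267.0 152.0 1 theta (np.float64(4.054121703906404), np.float64(0.12))
  pred rows th=.1,.0,-.1 [array([274.3107, 149.2652]), array([274.7732, 155.5838]), array([275.2274, 161.788 ])]
  net [269.5 145.9] 0.88
```

{"api": "carry_out", "payload": {
  "fingers": [0.35, 0.35, 0.35, 0.35, 0.35, 0.35, 0.35, 0.35, 0.35, 0.35, 0.35, 0.35],
  "dp": [
    [0, 4, 0],
    [0, 5, 0],
    [0, 3, 0],
    [0, 0, 0],
    [0, -2, 0],
    [0, 0, 0],
    [0, 0, 0],
    [0, 0, 0],
    [0, 0, 0],
    [0, 0, 0],
    [0, 0, 0],
    [0, 0, 0]
  ],
  "roll": [0, 0, 0, 0, 0, 0, 0, 0, 0, 0, 0, 0]
}}

```text
t: 17.25
tool_pos: [0.491, 0.115, 0.3267]
tcp_rot: [-0.0, -0.0, 1.0, 0.0]
force: [-0.3, 0.1, 1.2]
finger_gap: 0.0279
grip_force: 0.0
```

```bash
python3 red.py
```

```text
17.25 [0.491  0.115  0.3267]
scene red [391.4118 149.1765] 17 green 384.82608695652175 141.1304347826087 23 theta (np.float64(1.4788006366059956), np.float64(0.06))
  pred rows th=.1,.0,-.1 [array([390.4813, 146.8927]), array([389.4612, 152.0341]), array([388.4696, 157.032 ])]
  net [356.7 156.9] 0.53
side red [nan nan] 0 green 272.5 143.5 2 theta (np.float64(nan), np.float64(-0.12))
  pred rows th=.1,.0,-.1 [array([274.3107, 149.2652]), array([274.7732, 155.5838]), array([275.2274, 161.788 ])]
  net [271.  145.5] 0.93red.py:8: RuntimeWarning: Mean of empty slice.
  Y,X=np.nonzero(m); p=np.array([X.mean()+x,Y.mean()+y])
  ret = ret.dtype.type(ret / rcount)
```

{"api": "carry_out", "payload": {
  "fingers": [0.35, 0.35, 0.35, 0.35, 0.35, 0.35, 0.35, 0.35, 0.35, 0.35, 0.35, 0.35],
  "dp": [
    [0, 4, 0],
    [0, 5, 0],
    [0, 3, 0],
    [0, 0, 0],
    [0, -2, 0],
    [0, 0, 0],
    [0, 0, 0],
    [0, 0, 0],
    [0, 0, 0],
    [0, 0, 0],
    [0, 0, 0],
    [0, 0, 0]
  ],
  "roll": [0, 0, 0, 0, 0, 0, 0, 0, 0, 0, 0, 0]
}}

```text
t: 18.65
tool_pos: [0.491, 0.125, 0.3267]
tcp_rot: [-0.0, -0.0, 1.0, 0.0]
force: [-0.3, -0.1, -0.0]
finger_gap: 0.0278
grip_force: 0.0
```

```bash
python3 red.py 2>/dev/null
```

```text
18.65 [0.491  0.125  0.3267]
scene red [391.7222 150.6111] 18 green 385.078431372549 141.27450980392157 51 theta (np.float64(1.9806310108020804), np.float64(0.035))
  pred rows th=.1,.0,-.1 [array([390.4813, 146.8927]), array([389.4612, 152.0341]), array([388.4696, 157.032 ])]
  net [398.5 147.3] 0.94
side red [nan nan] 0 green 267.0 152.0 1 theta (np.float64(nan), np.float64(-0.12))
  pred rows th=.1,.0,-.1 [array([274.3107, 149.2652]), array([274.7732, 155.5838]), array([275.2274, 161.788 ])]
```

{"api": "carry_out", "payload": {
  "fingers": [0.2, 0.1, 0.1, 0.1, 0.1, 0.1, 0.1, 0.1, 0.1, 0.1, 0.1, 0.1],
  "dp": [
    [0, 0, 0],
    [0, 0, 0],
    [0, 0, 10],
    [0, 0, 20],
    [0, 0, 30],
    [0, 0, 20],
    [0, 0, 0],
    [0, 0, 0],
    [0, 0, 0],
    [0, 0, 0],
    [0, 0, 0],
    [0, 0, 0]
  ],
  "roll": [0, 0, 0, 0, 0, 0, 0, 0, 0, 0, 0, 0]
}}

```text
t: 20.05
tool_pos: [0.4909, 0.125, 0.4061]
tcp_rot: [-0.001, -0.0, 1.0, -0.0]
force: [0.0, 0.1, -0.1]
finger_gap: 0.0382
grip_force: 0.0
```

```bash
python3 red.py 2>/dev/null; python3 - <<'E'
from h import *
np.set_printoptions(precision=4,suppress=True)
st=r.observe(); w=imaging.capture('wrist'); C=cam(w,st)
for t in ('pointer_tip','index_mark','poise_knob'):
    for d in nets.place_of(w,t)[:1]: print(t,d['point'],d['confidence'])
for z in (.1415,.128,.115,.102,.0885): print(z,'tip',proj(C,[.491,.251,z]),'plate mid',proj(C,[.479,.248,z]))
b=imaging.capture('scene'); B=cam(b); a=imaging.capture('side')
for z in (.1415,.124,.115,.106,.0885): print(z,'scene tip',proj(B,[.491,.251,z]),'plate',proj(B,[.479,.248,z]))
fw=cv2.resize(np.array(w['frame'])[:,:,::-1],(480,300))
fc=cv2.resize(np.array(b['frame'])[125:175,375:425,::-1],(300,300),interpolation=cv2.INTER_CUBIC)
fa=cv2.resize(np.array(a['frame'])[130:220,240:325,::-1],(280,300),interpolation=cv2.INTER_CUBIC)
f=np.array(w['frame'])[:,:,::-1]; x,y=[int(v) for v in proj(C,[.485,.24,.115])]; x=min(max(x,100),540); y=min(max(y,65),335)
fd=cv2.resize(f[y-60:y+60,x-98:x+98],(490,300),interpolation=cv2.INTER_CUBIC); print('crop origin',x-98,y-60)
o=np.zeros((600,790,3),np.uint8); o[:300,:480]=fw;o[:300,490:]=fc;o[300:,:280]=fa;o[300:,290:780]=fd
cv2.imwrite('pics/m3.png',o)
E
```

```text
20.05 [0.4909 0.125  0.4061]
scene red [391.3333 150.6667] 18 green 392.07142857142856 144.64285714285714 28 theta (np.float64(1.6045940652297843), np.float64(0.0325))
  pred rows th=.1,.0,-.1 [array([390.4813, 146.8927]), array([389.4612, 152.0341]), array([388.4696, 157.032 ])]
  net [396.2 147. ] 0.89
side red [nan nan] 0 green 275.0 145.0 2 theta (np.float64(nan), np.float64(-0.12))
  pred rows th=.1,.0,-.1 [array([274.3107, 149.2652]), array([274.7732, 155.5838]), array([275.2274, 161.788 ])]
  net [272.5 150.1] 0.65
pointer_tip [472.6, 193.5] 0.76
index_mark [468.8, 193.0] 0.6
poise_knob [318.1, 211.2] 0.94
0.1415 tip [481.7005 206.7125] plate mid [480.3288 192.0775]
0.128 tip [473.7234 201.4063] plate mid [472.3031 187.4258]
0.115 tip [466.7518 196.7689] plate mid [465.2991 183.3663]
0.102 tip [460.3851 192.5339] plate mid [458.9109 179.6637]
0.0885 tip [454.3329 188.5081] plate mid [452.8456 176.1482]
0.1415 scene tip [397.0504 143.8232] plate [394.0596 141.3106]
0.124 scene tip [396.2475 147.5633] plate [393.2899 145.0632]
0.115 scene tip [395.841  149.4573] plate [392.9002 146.9635]
0.106 scene tip [395.4386 151.3315] plate [392.5144 148.8442]
0.0885 scene tip [394.6682 154.9207] plate [391.7757 152.4458]
crop origin 357 130
```

View pics/m3.png

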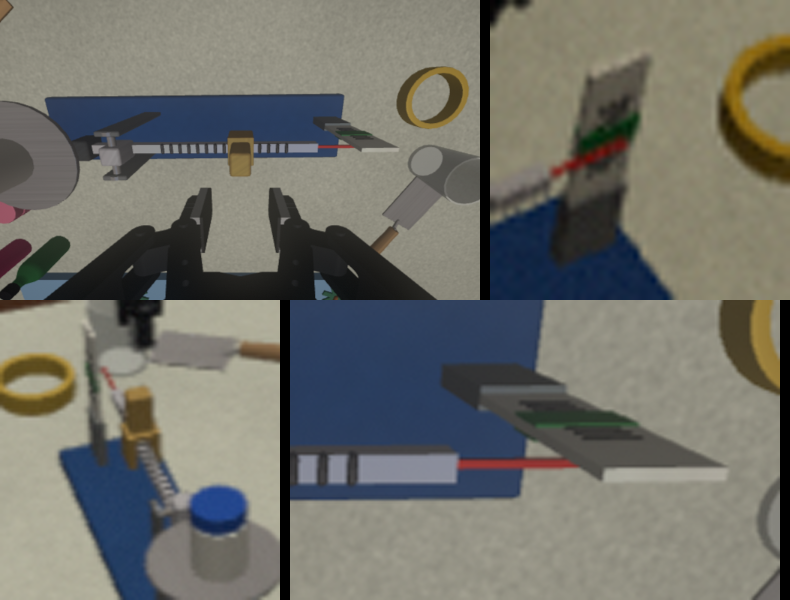

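The montage shows the pointer in the green band region, with its scene tip at ≈ (397.5,149.7). The predicted level row is 149.5, and the stops are at 143.8 and 155. The jar still stands on the pan. I check this by interpolating against saved pictures taken at both stops.

```bash
python3 - <<'E'
from h import *
def red(f):
    f=f.astype(float); w=np.clip(f[:,:,2]-1.25*np.maximum(f[:,:,1],f[:,:,0])-8,0,None); return w
def rows(f,x0,y0):
    w=red(f); o=[]
    for a,b in ((386,391),(391,396),(387,396)):
        s=w[:,a-x0:b-x0]; Y=np.arange(s.shape[0])[:,None]+y0; o.append(round(float((s*Y).sum()/s.sum()),2))
    return o
s0=cv2.imread('pics/scene0.png')[130:170,375:405]
m1=cv2.resize(cv2.imread('pics/m1.png')[300:600,:450],(165,110),interpolation=cv2.INTER_AREA)[15:55,115:145]
g=lambda n,x:cv2.resize(cv2.imread('pics/'+n)[300 if n=='m2.png' else 0:600 if n=='m2.png' else 300,x:x+300],(50,50),interpolation=cv2.INTER_AREA)[5:45,:30]
print('down',rows(s0,375,130));print('up',rows(m1,375,130));print('m2',rows(g('m2.png',480),375,130));print('m3',rows(g('m3.png',490),375,130))
for i in range(4): print('now',rows(np.array(imaging.capture('scene')['frame'])[130:170,375:405,::-1],375,130))
E
```

```text
down [157.31, 155.82, 156.54]
up [148.09, 145.82, 146.73]
m2 [148.11, 145.82, 146.76]
m3 [152.0, 150.12, 150.84]
now [152.03, 150.13, 150.84]
now [152.04, 150.15, 150.88]
now [152.04, 150.13, 150.83]
now [152.02, 150.12, 150.84]
```

The beam rests at about +0.015 rad, steady and well inside ±0.0375. The robot is clear of everything, so I hand the job in.

```bash
python3 -c "
from h import *
st=r.observe();print(st['t'],st['qd'],st['tool_pos']);print(r.sign_off())"
```

```text
20.75 [ 0.00104077 -0.00082149  0.00018859 -0.00143684  0.00068734 -0.00047721] [0.49100973 0.12500334 0.40668772]
the job is handed in; nothing more can be done
None
```

I handed the job in at 20.8 s: the blue-lidded jar stands in the middle of the pan and the free beam rests at about +0.015 rad (measured from the pictures), inside the green band; the sign-off did not report a verdict.

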